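Set up a two-tier kiln stack

ROBOT

A 6-joint arm with a two-finger parallel gripper is mounted at the origin on the work surface. World frame = base frame: x ahead of the robot, y to its left, z up, the work surface at z = 0. Lengths are in m, angles in rad, forces in N, time in s.
With the tool pointing down it reaches from about 0.25 to 0.775 m from the base axis. Payload 8.9 kg.
Tool frame: the origin (TCP) lies midway between the tips of the shut fingers; the grasp point (between the pads) lies 19 mm behind it (r.grip_point_offset is the z of the grasp point in the tool frame, in m); z points along the fingers, y is the line along which they close (so a half turn about z gives the same grasp; the last joint's range is limited). The gripper opens to 85 mm and grips with 20 to 120 N. Pads are 22 mm wide; open, the fingers measure 114 mm over their backs; the gripper's body (76 mm by 85 mm) begins 54 mm behind the grasp point. The pads swing forward as they close: fully open they stand 13 mm farther back than shut.
Start: joints at [-1.463, 0.291, -0.153, 1.127, 0, 1.431], TCP at [0.128, -0.509, 0.231] pointing down, gripper open.
Joint ranges: [-2.52, 2.52], [-0.91, 1.74], [-1.3, 1.37], [-1.96, 2.02], [-1.52, 1.47], [-3.14, 3.14]. Speed limits (rad/s): [2.22, 2.22, 2.79, 3.14, 3.14, 3.14].

INTERFACE

Orientations are given as a rotation vector (axis times angle).
In Python, from station import status, grab_frame, r, spotter gives the robot as it stands.
- The arm moves only by the shell command python3 -m pendant 'ROWS' [FORCE]. ROWS is a JSON object of lists of equal length, an entry for each row: "hand": the opening, from -1 (shut) to 1 (fully open); "translation": the shift along the world's x, y, z in cm, a list of three; "rot": the turn, a rotation vector about the world's x, y, z in degrees, a list of three. In form: {"hand": [hand, ...], "translation": [[tx, ty, tz], ...], "rot": [[wx, wy, wz], ...]}. A call has 1 to 5 rows; each row is the pose to reach, as a shift and turn from the pose commanded when the call began; what a row does not reach only later rows make up. A row lasts 1/8 s, in which the tool goes at most 62.5 mm and 10.7 degrees, less where a joint would pass 70% of its speed; a pose out of reach is approached as far as the arm can. A call with a gripper value outside its range is refused whole. The fingers move at their own pace and stop on an object; FORCE is the grip in N (left out, the last holds). Time passes only in rows, so rows that repeat a pose let the fingers close. It gives the time, the measured TCP pose, the force, the opening and the grip force at its end, in the units of the state.
- status.sense(): the state, without advancing time (a new reading comes with each control period).
- grab_frame(name): name is "side" or "top"; returns a dict with "color" (384x512x3 uint8, red, green, blue), "fx", "fy", "cx", "cy" (pixels), "xyz" and "rotation" of the camera in the world. Camera axes: x right, y down, z forward; pixel columns grow to the right and rows downward; lengths in m; the calibration is good to about 2 mm. A picture is of the moment at which its call begins. There is no depth.
- r.close_job(): hands the job in; it is judged then, once.
Trained networks look in the newest picture that a camera, given by its name, has taken for a name from the list of things; names that differ only in an ending like _2 or _b are one class to them, and where a whole thing is asked for, a point or a joint stands for the part that bears it (a point fixed in the world has none). Each returns a list of dicts, best first, with "p" (0 to 1); they miss things now and then, are a little off and sometimes report something else, mostly with a low value. They report only what shows in the picture. A call takes as long as a camera call. They do not tell look-alikes from the thing itself.
- spotter.cut_out(camera, label): "region" (384x512 bool, what is visible of it) and "centre" ([column, row] in pixels, amid what is visible of it).
The state is a dict: "t": time; "joint_positions": joint angles; "joint_vel": joint speeds; "joint_efforts": joint torques, N m; "eef_pos": TCP position; "tcp_rot": TCP orientation; "force": force on the tool from outside, world axes, zero at the start; "moment": the same for the moment, N m; "finger_gap": opening from 0.0 (shut) to 1.0 (fully open); "grip_force": force on a finger pad.
Only numpy, scipy, OpenCV 4.12 (cv2) and the standard library are available. Lean on these libraries where they do the work, as an engineer would, in place of code of your own. Each camera call takes 0.05 s, during which the arm holds its last target. There are 200 camera calls.

TASK

Set the ware for firing on the kiln shelf: stand the two tall kiln posts upright in its two outlined squares and the low dish on the shelf midway between them. Then lay the narrow bridging slab flat and centred across the tops of both posts, running the same way as the shelf, and last set the cup upright on the middle of the slab. Put everything down gently, let go of it, and leave the short post where it is.

Things in the scene. Friction and masses are not known exactly. Their poses are not given: they have to be found in the camera images.
- kiln_shelf: The target: fixed rectangular kiln shelf lying flat on the table, washed fireclay, 240 x 110 x 15 mm (along its x, y, z). Origin at the centre of its underside; its top is 15 mm above it. Two dark outlined squares (46 mm) on its top mark where the posts go, centred 75 mm from the shelf's centre along its +x and -x. It may lie on the robot's left or right.
- tall_post_a: Loose upright square kiln post, buff fireclay, 36 x 36 mm and 60 mm tall, about 0.16 kg. Origin at the centre of its underside, z up. The same as tall_post_b; either may go in either square.
- tall_post_b: Loose upright square kiln post, the same as tall_post_a: 36 x 36 mm and 60 mm tall. Origin at the centre of its underside, z up.
- short_post: Loose square kiln post of the same section but only 30 mm tall (36 x 36 x 30 mm): not needed, stays where it stands. Origin at the centre of its underside.
- dish: Low, open, straight-sided round dish of unglazed fired clay, 60 mm outer diameter, 34 mm tall, wall 5 mm, about 0.09 kg. Origin at the centre of its underside, z up through its mouth. Its turn about z does not matter.
- bridge: The narrow bridging slab: loose, buff fireclay, lying flat on the table, 200 mm long (its x), 60 mm wide (its y), 14 mm thick, about 0.32 kg. Origin at the centre of its underside. Either end may go over either post.
- cup: Tall, open, straight-sided handleless cup of unglazed fired clay, 54 mm outer diameter, 75 mm tall, wall 4.5 mm, about 0.14 kg. Origin at the centre of its underside, z up through its mouth. Its turn about z does not matter.
Things that resemble listed ones, but are neither listed nor needed, are in the scene too. Leave any black or yellow look-alike of the cup alone.

How it is judged:
On the way, in this order (a step that is already met when the one before it is completed fails the run):
1. both tall posts stand in the outlined squares and the dish stands between them on the shelf (((x of tall_post_a in the frame of kiln_shelf between 0.063 and 0.087 m and y of tall_post_a in the frame of kiln_shelf between -0.012 and 0.012 m and z of tall_post_a in the frame of kiln_shelf between 0.011 and 0.019 m and angle between each of tall_post_a, tall_post_b's own z axis and vertical below 0.08 rad and x of tall_post_b in the frame of kiln_shelf between -0.087 and -0.063 m and y of tall_post_b in the frame of kiln_shelf between -0.012 and 0.012 m and z of tall_post_b in the frame of kiln_shelf between 0.011 and 0.019 m) or (x of tall_post_a in the frame of kiln_shelf between -0.087 and -0.063 m and y of tall_post_a in the frame of kiln_shelf between -0.012 and 0.012 m and z of tall_post_a in the frame of kiln_shelf between 0.011 and 0.019 m and angle between each of tall_post_a, tall_post_b's own z axis and vertical below 0.08 rad and x of tall_post_b in the frame of kiln_shelf between 0.063 and 0.087 m and y of tall_post_b in the frame of kiln_shelf between -0.012 and 0.012 m and z of tall_post_b in the frame of kiln_shelf between 0.011 and 0.019 m)) and x of dish in the frame of kiln_shelf between -0.015 and 0.015 m and y of dish in the frame of kiln_shelf between -0.015 and 0.015 m and z of dish in the frame of kiln_shelf between 0.011 and 0.019 m and angle between dish's own z axis and vertical below 0.08 rad), for 0.2 s.
2. the slab lies across both posts, above the dish (all of step 1 and x of bridge in the frame of kiln_shelf between -0.015 and 0.015 m and y of bridge in the frame of kiln_shelf between -0.015 and 0.015 m and z of bridge in the frame of kiln_shelf between 0.071 and 0.079 m and angle between bridge's own z axis and vertical below 0.08 rad and angle between the x axis of bridge and the x axis of kiln_shelf, either way round below 0.15 rad), for 0.2 s.
3. the cup stands on the middle of the slab (all of step 2 and x of cup in the frame of bridge between -0.015 and 0.015 m and y of cup in the frame of bridge between -0.015 and 0.015 m and z of cup in the frame of bridge between 0.01 and 0.018 m and angle between cup's own z axis and vertical below 0.08 rad), for 0.2 s.
At the end, for the whole second after the job is handed in: Along each axis: posts within 12 mm of the squares' centres, dish 15 mm of the shelf's centre, slab on both posts 15 mm of centred and 0.15 rad of in line, cup 15 mm of the slab's centre; heights within 4 mm, tilts under 0.08 rad; all at rest; short post moved under 30 mm (all of step 3 and linear speed of each of tall_post_a, tall_post_b, dish, bridge, cup below 0.02 m/s and angular speed of each of tall_post_a, tall_post_b, dish, bridge, cup below 0.2 rad/s and distance of short_post from where it was at the start of the episode below 0.03 m); the robot touches nothing.
It fails at once if the short post is moved more than 30 mm (distance of short_post from where it was at the start of the episode above 0.03 m).
It fails at once if a piece is dropped or banged down (over 60 N) (contact force between cup and bridge above 60 N or contact force between any of dish, tall_post_a, tall_post_b and kiln_shelf above 60 N or contact force between bridge and tall_post_a above 60 N or contact force between bridge and tall_post_b above 60 N).
It also fails if it takes over 136 s, if anything falls off the work surface, if the arm or the gripper's body presses on something with over 40 N, if the wrist force passes 120 N, or if a joint passes its speed limit or range.

## Working session

There is one attempt and no reset: what is moved stays moved. The work goes in short steps, Python scripts to look and compute and a shell command to move; the robot and the scene stay as the last step left them, time stands still between calls to the robot, and variables do not carry over. Pictures are saved under pics/ and viewed, at most 14 in all, crops included, and the job is handed in when it is done.

```bash
mkdir -p pics; ls; python3 - <<'E'
from station import status, grab_frame, r, spotter
import cv2,numpy as np
for n in("side","top"):
    f=grab_frame(n); cv2.imwrite(f"pics/{n}0.png",f["color"][:,:,::-1])
    print(n,[round(float(f[k]),1) for k in("fx","fy","cx","cy")],np.round(f["xyz"],3).tolist(),np.round(f["rotation"],3).tolist())
    for l in("kiln_shelf","tall_post_a","short_post","dish","bridge","cup"):
        for d in spotter.cut_out(n,l): print(l,round(d["p"],2),np.round(d["centre"]).tolist(),int(d["region"].sum()))
s=status.sense();print({k:np.round(v,3).tolist() for k,v in s.items()}, r.grip_point_offset)
E
```

```text
pics
side [414.0, 414.0, 255.6, 193.1] [0.547, 0.733, 0.753] [-0.092, 2.886, -1.221]
kiln_shelf 0.75 [264.0, 305.0] 6050
tall_post_a 0.81 [212.0, 219.0] 498
tall_post_a 0.77 [258.0, 194.0] 440
short_post 0.57 [307.0, 176.0] 211
dish 0.89 [304.0, 227.0] 611
dish 0.17 [213.0, 218.0] 451
cup 0.97 [220.0, 176.0] 623
cup 0.92 [204.0, 148.0] 502
cup 0.63 [208.0, 129.0] 387
top [407.5, 407.5, 253.3, 190.6] [0.502, -0.006, 0.9] [-2.187, 2.134, -0.094]
kiln_shelf 0.81 [132.0, 210.0] 5547
tall_post_a 0.81 [260.0, 205.0] 321
short_post 0.62 [299.0, 264.0] 268
dish 0.72 [225.0, 252.0] 620
bridge 0.58 [382.0, 219.0] 2700
bridge 0.17 [226.0, 251.0] 592
cup 0.84 [334.0, 132.0] 690
cup 0.64 [289.0, 152.0] 617
cup 0.59 [380.0, 128.0] 700
{'t': 0.7, 'joint_positions': [-1.463, 0.291, -0.153, 1.127, 0.0, 1.432], 'joint_vel': [-0.0, 0.001, -0.001, 0.002, 0.001, 0.001], 'joint_efforts': [-0.003, -53.691, 33.16, 0.002, -0.001, 0.0], 'eef_pos': [0.128, -0.509, 0.231], 'tcp_rot': [-3.118, -0.387, -0.0], 'force': [0.123, 0.292, 0.235], 'moment': [-0.022, -0.044, 0.009], 'grip_force': 0.0, 'finger_gap': 0.999} -0.0187
```

View pics/top0.png

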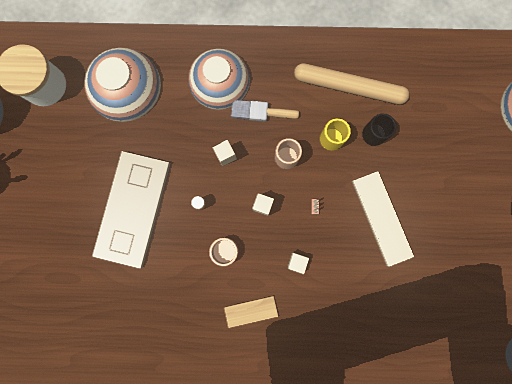

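View pics/side0.png

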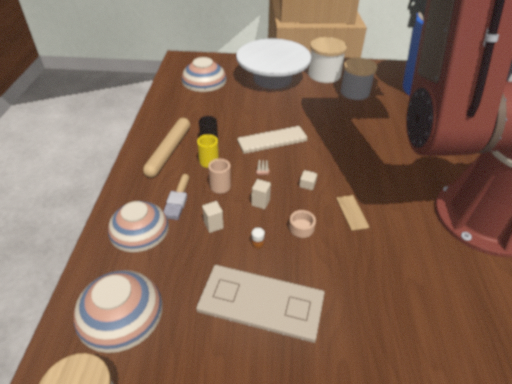

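Top view: the tall posts are at (224,152) and (263,204), and the short post is at (299,264). The pink clay cup is at (288,153), with look-alikes in yellow at (335,134) and black at (379,129). The dish is at (224,251), with the white bottle at (198,203). The bridge is the pale slab at (382,219), not the wooden block at (251,312). The shelf is at (132,210). The side view agrees: tall posts at (213,217) and (261,194), short post at (308,180), cup at (220,176).

Next I'll fit the known shapes to the silhouettes in both views, leaving the heights free.

```bash
cat > h.py <<'E'
import cv2,numpy as np
from scipy.optimize import minimize
from station import status, grab_frame, r, spotter
def proj(f,P):
    R=cv2.Rodrigues(np.array(f["rotation"],float))[0]
    c=(np.asarray(P,float)-f["xyz"])@R
    return np.c_[f["fx"]*c[:,0]/c[:,2]+f["cx"], f["fy"]*c[:,1]/c[:,2]+f["cy"]]
def shape(kind,dx,dy):
    if kind=="box": return np.array([[-dx,-dy],[dx,-dy],[dx,dy],[-dx,dy]])/2
    a=np.linspace(0,2*np.pi,40,endpoint=False); return np.c_[np.cos(a),np.sin(a)]*dx/2
def verts(s,p,z0=0):
    x,y,yaw,h=p; c,n=np.cos(yaw),np.sin(yaw); q=s@np.array([[c,n],[-n,c]])+[x,y]
    return np.r_[np.c_[q,np.full(len(q),z0)],np.c_[q,np.full(len(q),z0+h)]]
def hull(f,V): return cv2.convexHull(proj(f,V).astype(np.float32))[:,0]
S=4
def render(f,V):
    m=np.zeros((384*S,512*S),np.uint8); cv2.fillConvexPoly(m,np.round((hull(f,V)+.5)*S*16-8).astype(np.int32),255,shift=4)
    return cv2.resize(m,(512,384),interpolation=cv2.INTER_AREA)/255.
def segment(f,guess,grow=8,margin=0):
    # clay versus wood: grabCut started from the rough model
    g=render(f,guess)>.5; k=lambda n:np.ones((n,n),np.uint8)
    m=np.full(g.shape,cv2.GC_BGD,np.uint8); m[cv2.dilate(g.astype(np.uint8),k(2*grow+1))>0]=cv2.GC_PR_BGD
    hsv=cv2.cvtColor(f["color"],cv2.COLOR_RGB2HSV); m[(m==cv2.GC_PR_BGD)&(hsv[...,1]<125)&(hsv[...,2]>75)]=cv2.GC_PR_FGD
    b=(m==cv2.GC_PR_FGD).astype(np.uint8)
    n,l,st,_=cv2.connectedComponentsWithStats(b)
    if n<2: return b.astype(float)
    b=(l==1+np.argmax(st[1:,4])).astype(np.uint8)
    cs,_=cv2.findContours(b,cv2.RETR_EXTERNAL,cv2.CHAIN_APPROX_NONE); cv2.drawContours(b,cs,-1,1,-1)
    return b.astype(float)
def fit(fs,s,p0,z0=0,grow=8,fixh=False):
    ms=[segment(f,verts(s,p0,z0),grow) for f in fs]
    def cost(p):
        p=np.r_[p[:3],p0[3] if fixh else p[3]]; c=0
        for f,m in zip(fs,ms):
            q=render(f,verts(s,p,z0)); c+=1-np.minimum(q,m).sum()/np.maximum(q,m).sum()
        return c
    best=None
    for dy in (-.4,0,.4) if len(s)==4 else (0,):
        x0=np.array(p0,float)+[0,0,dy,0]
        o=minimize(cost,x0,method="Nelder-Mead",options=dict(initial_simplex=np.r_[[x0],x0+np.diag([.008,.008,.15,.006])],maxiter=160,xatol=1e-4,fatol=1e-4))
        if best is None or o.fun<best.fun: best=o
    return best.x,best.fun,ms
def ray(f,px,z):
    R=cv2.Rodrigues(np.array(f["rotation"],float))[0]
    d=R@[(px[0]-f["cx"])/f["fx"],(px[1]-f["cy"])/f["fy"],1]; return np.array(f["xyz"])+d*(z-f["xyz"][2])/d[2]
E
cat > m.py <<'E'
from h import *
fs=[grab_frame("side"),grab_frame("top")]; t=fs[1]
ov=[f["color"][:,:,::-1].copy() for f in fs]
for n,k,dx,dy,h,px,yaw in [("shelf","box",.24,.11,.015,(132,210),-1.8),("postA","box",.036,.036,.06,(224,152),.4),("postB","box",.036,.036,.06,(263,204),.2),("short","box",.036,.036,.03,(299,264),.2),("dish","c",.06,0,.034,(224,251),0),("bridge","box",.2,.06,.014,(382,219),-1.2+3.14),("cup","c",.054,0,.075,(288,153),0)]:
    g=ray(t,px,h*.7); s=shape(k,dx,dy); p,c,_=fit(fs,s,[g[0],g[1],yaw,h],grow=10 if n!="cup" else 8)
    print(n,np.round(p,4).tolist(),round(c,3))
    for f,o in zip(fs,ov): cv2.polylines(o,[np.round(hull(f,verts(s,p))).astype(np.int32)],True,(0,0,255),1)
cv2.imwrite("pics/ov.png",np.vstack([cv2.resize(ov[0][110:350,150:350],(400*1,480))[:, :],]) )
cv2.imwrite("pics/ov1.png",np.hstack([cv2.resize(ov[0][110:350,180:340],(400,600),interpolation=cv2.INTER_NEAREST),cv2.resize(ov[1][110:290,90:420],(400,600),interpolation=cv2.INTER_NEAREST)]))
E
python3 m.py
```

```text
shelf [0.5409, 0.2436, -1.5473, 0.0274] 0.858
postA [0.6724, 0.075, 0.5733, 0.0644] 0.409
postB [0.5629, -0.0104, 1.2422, 0.0644] 0.204
short [0.4409, -0.0876, 1.2453, 0.0355] 0.236
dish [0.4611, 0.0709, 0.0888, 0.0366] 0.252
bridge [0.5225, -0.2723, 3.5341, 0.0235] 0.924
cup [0.6722, -0.0608, -0.0038, 0.0757] 0.129
```

View pics/ov1.png

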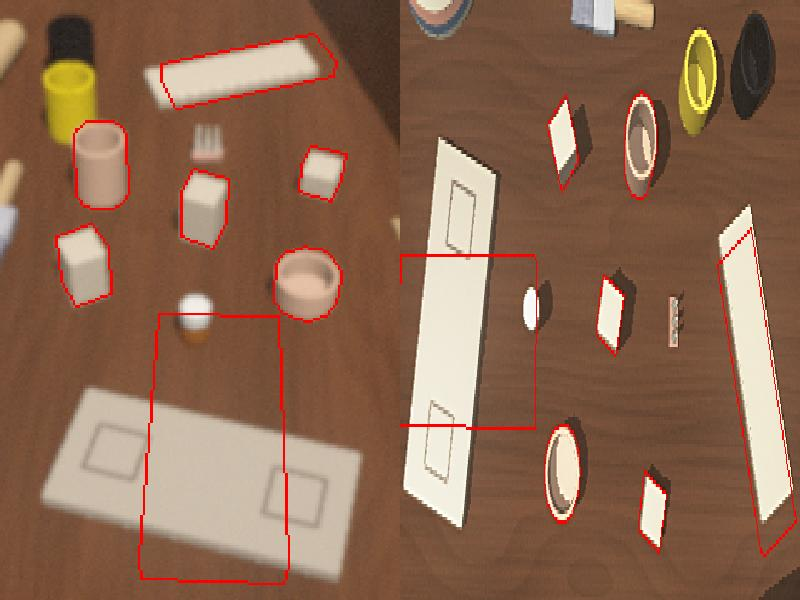

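The small pieces fit well, with heights of about 64, 64, 35, 37 and 76 mm, so the listed heights hold. The shelf and slab got a wrong starting yaw, so I'll refit those. I'll also recheck post A and make the close crop of the choices.

```bash
sed -i 's/(132,210),-1.8/(132,210),-.27/; s/(382,219),-1.2+3.14/(382,219),.4/; s/grow=10 if n!="cup" else 8/grow=14 if n in("shelf","bridge") else 8/' m.py
cat >> m.py <<'E'
    
for n,px in(("postA",(224,152)),("wood",(245,190)),("bridge",(382,219))):
    hsv=cv2.cvtColor(t["color"],cv2.COLOR_RGB2HSV); print(n,hsv[px[1]+8:px[1]+18:2,px[0]+4].tolist())
a=cv2.resize(ov[0][110:350,190:340],(375,600),interpolation=cv2.INTER_CUBIC);b=cv2.resize(ov[1][120:285,205:320],(418,600),interpolation=cv2.INTER_CUBIC)
cv2.imwrite("pics/ov2.png",np.hstack([a,b]))
E
python3 m.py
```

```text
shelf [0.5493, 0.2835, -0.2095, 0.0272] 0.481
postA [0.6727, 0.075, 0.5667, 0.0639] 0.435
postB [0.563, -0.0104, 1.223, 0.064] 0.209
short [0.4408, -0.0878, -0.3282, 0.0345] 0.228
dish [0.4612, 0.0707, 0.033, 0.0371] 0.225
bridge [0.5412, -0.2642, 0.3993, 0.0247] 0.52
cup [0.6722, -0.061, 0.0386, 0.0751] 0.125
postA [[20, 56, 105], [24, 47, 108], [11, 130, 118], [11, 129, 117], [11, 132, 120]]
wood [[11, 131, 121], [13, 133, 119], [11, 130, 124], [11, 130, 122], [11, 133, 117]]
bridge [[22, 29, 241], [23, 29, 240], [23, 31, 240], [23, 29, 240], [23, 31, 240]]
```

View pics/ov2.png

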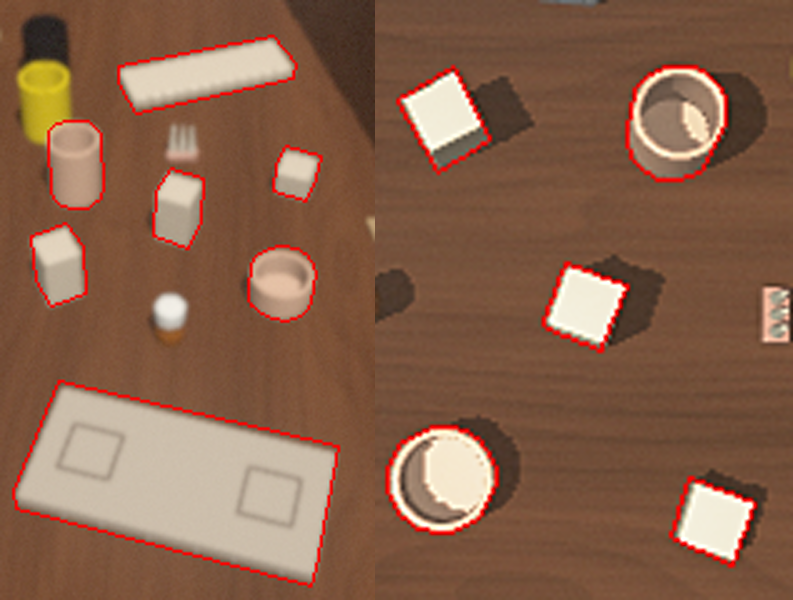

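The crop confirms the choice: pink cup, two tall posts, short post left alone. The wood's saturation (~130) sits too close to my threshold, so I'll tighten it.

```bash
sed -i 's/<125/<105/' h.py; sed -i '/^for n,px in/,$d' m.py
cat >> m.py <<'E'
a=cv2.resize(ov[0][110:350,180:340],(400,600),interpolation=cv2.INTER_CUBIC);b=cv2.resize(ov[1][110:290,90:420],(400,218),interpolation=cv2.INTER_CUBIC)
b=np.vstack([cv2.resize(ov[1][140:280,80:220],(400,400)),cv2.resize(ov[1][165:270,340:420][:, :],(400,200))])
cv2.imwrite("pics/ov3.png",np.hstack([a,b]))
E
python3 m.py
```

```text
shelf [0.5478, 0.2782, -0.2117, 0.0153] 0.099
postA [0.6731, 0.0746, 0.541, 0.0613] 0.139
postB [0.5633, -0.0108, 1.2414, 0.062] 0.15
short [0.441, -0.0884, 1.2446, 0.0319] 0.198
dish [0.4614, 0.0704, 0.0099, 0.0335] 0.084
bridge [0.5412, -0.2708, 0.3936, 0.0174] 0.1
cup [0.6729, -0.0618, 0.0841, 0.0717] 0.085
```

View pics/ov3.png

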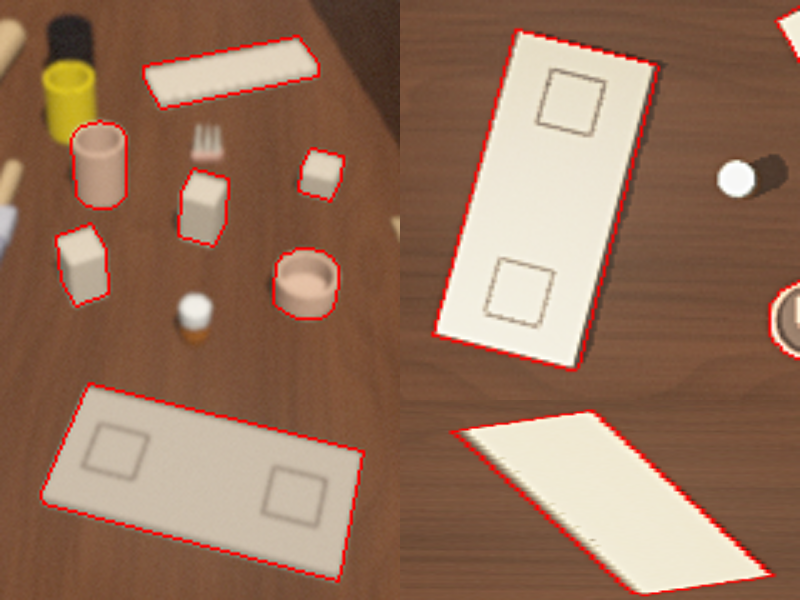

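The fits line up in both views. Targets: square centres at (0.621, 0.262) and (0.4745, 0.294), shelf centre (0.548, 0.278), shelf yaw −0.212. I'll close the fingers along the shelf's y for every placement.

First move is to hover over post A, with the tool turned +107° to line up with its faces.

```bash
python3 -m pendant '{"hand":[1,1,1,1,1],"translation":[[3.6,3.9,-0.5],[7.2,7.8,-1],[10.8,11.7,-1.5],[14.4,15.6,-2],[18,19.5,-2.5]],"rot":[[0,0,7],[0,0,14],[0,0,21],[0,0,28],[0,0,35]]}' 40
python3 -m pendant '{"hand":[1,1,1,1,1],"translation":[[3.6,3.9,-0.5],[7.2,7.8,-1],[10.8,11.7,-1.5],[14.4,15.6,-2],[18,19.5,-2.5]],"rot":[[0,0,7],[0,0,14],[0,0,21],[0,0,28],[0,0,35]]}'
python3 -m pendant '{"hand":[1,1,1,1,1],"translation":[[3.6,3.9,-0.5],[7.2,7.8,-1],[10.8,11.7,-1.5],[14.4,15.6,-2],[18.5,19.4,-2.5]],"rot":[[0,0,7],[0,0,14],[0,0,21],[0,0,28],[0,0,36.9]]}'
python3 -m pendant '{"hand":[1,1],"translation":[[0,0,0],[0,0,0]],"rot":[[0,0,0],[0,0,0]]}'
cat > st.py <<'E'
from h import *
from scipy.spatial.transform import Rotation as Ro
s=status.sense(); R=Ro.from_rotvec(s["tcp_rot"]).as_matrix()
print("t",round(s["t"],2),"tcp",np.round(s["eef_pos"],4),"psi",round(float(np.arctan2(R[1,0],R[0,0])),3),"tilt",np.round(R[:2,2],3),"F",np.round(s["force"],1),"gap",round(s["finger_gap"],3),"grip",round(s["grip_force"],1),"j6",round(s["joint_positions"][5],2))
E
python3 st.py
```

```text
t: 1.62
eef_pos: [0.3093, -0.3129, 0.2064]
tcp_rot: [2.854, 1.311, 0.0]
force: [0.2, -1.3, -0.1]
finger_gap: 1.0
grip_force: 0.0
t: 2.25
eef_pos: [0.4895, -0.1177, 0.1813]
tcp_rot: [2.327, 2.109, 0.0]
force: [0.6, -0.8, -0.1]
finger_gap: 1.002
grip_force: 0.0
t: 2.88
eef_pos: [0.6743, 0.0764, 0.1562]
tcp_rot: [1.539, 2.738, -0.0]
force: [1.1, -0.1, -0.3]
finger_gap: 1.001
grip_force: 0.0
t: 3.12
eef_pos: [0.6728, 0.0749, 0.1558]
tcp_rot: [-1.546, -2.734, 0.001]
force: [-0.3, 0.1, -0.3]
finger_gap: 1.003
grip_force: 0.0
t 3.12 tcp [0.6728 0.0749 0.1558] psi 2.112 tilt [-0.001 -0.   ] F [-0.3  0.1 -0.3] gap 1.003 grip 0.0 j6 1.03
```

Tracking is accurate. Next: descend, grip and lift post A.

```bash
python3 -m pendant '{"hand":[1,1,1,1,1],"translation":[[0,0,-3],[0,0,-6],[0,0,-9],[0,0,-11.5],[0,0,-13.4]],"rot":[[0,0,0],[0,0,0],[0,0,0],[0,0,0],[0,0,0]]}' 40 >/dev/null; python3 st.py
python3 -m pendant '{"hand":[0,-0.5,-1,-1,-1],"translation":[[0,0,0],[0,0,0],[0,0,0],[0,0,0],[0,0,0]],"rot":[[0,0,0],[0,0,0],[0,0,0],[0,0,0],[0,0,0]]}' 40 >/dev/null; python3 st.py
python3 -m pendant '{"hand":[-1,-1,-1],"translation":[[0,0,0],[0,0,0],[0,0,0.5]],"rot":[[0,0,0],[0,0,0],[0,0,0]]}'>/dev/null; python3 st.py
```

```text
t 3.75 tcp [0.6725 0.0738 0.0219] psi 2.111 tilt [-0. -0.] F [ 0.5  0.3 -0.9] gap 1.0 grip 0.0 j6 1.03
t 4.38 tcp [0.6742 0.0749 0.0237] psi 2.113 tilt [ 0.002 -0.   ] F [-1.8 -0.9  5.8] gap 0.419 grip 39.7 j6 1.03
t 4.75 tcp [0.6731 0.075  0.0276] psi 2.113 tilt [-0.  0.] F [-0.9  0.  -1.9] gap 0.419 grip 39.7 j6 1.03
```

```bash
python3 -m pendant '{"hand":[-1,-1,-1,-1,-1],"translation":[[0,0,4],[0,0,8],[-1,3.7,10],[-2,7.5,10],[-3,11.2,10]],"rot":[[0,0,0],[0,0,4],[0,0,12],[0,0,20],[0,0,28]]}' >/dev/null
python3 -m pendant '{"hand":[-1,-1,-1,-1,-1],"translation":[[-1,3.7,0],[-2.2,7.5,0],[-2.2,7.5,-3],[-2.2,7.5,-6],[-2.2,7.5,-8]],"rot":[[0,0,9],[0,0,18.9],[0,0,18.9],[0,0,18.9],[0,0,18.9]]}' >/dev/null; python3 st.py
python3 -m pendant '{"hand":[-1,-1,-1],"translation":[[0,0,-0.3],[0,0,-0.4],[0,0,-0.5]],"rot":[[0,0,0],[0,0,0],[0,0,0]]}'>/dev/null; python3 st.py
```

```text
t 6.0 tcp [0.6204 0.262  0.0459] psi 2.932 tilt [-0.002 -0.   ] F [ 0.7  0.2 -1.3] gap 0.419 grip 40.1 j6 0.5
t 6.38 tcp [0.622  0.2621 0.0435] psi 2.931 tilt [0.002 0.001] F [ 0.4  0.6 -1.5] gap 0.418 grip 40.1 j6 0.5
```

```bash
for i in 1; do
python3 -m pendant '{"hand":[-1,-1,-1],"translation":[[0,0,-0.1],[0,0,-0.2],[0,0,-0.2]],"rot":[[0,0,0],[0,0,0],[0,0,0]]}'>/dev/null; python3 st.py
python3 -m pendant '{"hand":[-1,-1,-1],"translation":[[0,0,-0.1],[0,0,-0.1],[0,0,-0.1]],"rot":[[0,0,0],[0,0,0],[0,0,0]]}'>/dev/null; python3 st.py; done
python3 -m pendant '{"hand":[-1,-1,-1],"translation":[[0,0,-0.1],[0,0,-0.1],[0,0,-0.1]],"rot":[[0,0,0],[0,0,0],[0,0,0]]}'>/dev/null; python3 st.py
```

```text
t 6.75 tcp [0.6212 0.2619 0.0404] psi 2.931 tilt [ 0. -0.] F [-0.3 -0.  -2. ] gap 0.419 grip 40.1 j6 0.5
t 7.12 tcp [0.6213 0.2619 0.0393] psi 2.931 tilt [-0. -0.] F [ 0.7  0.3 -1. ] gap 0.42 grip 40.1 j6 0.5
t 7.5 tcp [0.6214 0.262  0.0387] psi 2.931 tilt [0. 0.] F [-1.2 -0.4  5.2] gap 0.419 grip 40.7 j6 0.5
```

Contact was gentle at 5 N. Release, rise and go to post B.

```bash
python3 -m pendant '{"hand":[0,0.5,1,1,1],"translation":[[0,0,0],[0,0,0],[0,0,0],[0,0,3],[0,0,8]],"rot":[[0,0,0],[0,0,0],[0,0,0],[0,0,0],[0,0,0]]}' >/dev/null; python3 st.py
python3 -m pendant '{"hand":[1,1,1,1,1],"translation":[[-1,-5,1],[-2.2,-10.5,2],[-3.4,-16,2],[-4.6,-21.5,1],[-5.8,-27.3,0]],"rot":[[0,0,-1.5],[0,0,-3],[0,0,-4.5],[0,0,-6],[0,0,-6.8]]}' >/dev/null
python3 -m pendant '{"hand":[1,1,1,1,1],"translation":[[0,0,0],[0,0,-3],[0,0,-6],[0,0,-8.5],[0,0,-9.6]],"rot":[[0,0,0],[0,0,0],[0,0,0],[0,0,0],[0,0,0]]}' >/dev/null; python3 st.py
python3 -m pendant '{"hand":[0,-0.5,-1,-1,-1],"translation":[[0,0,0],[0,0,0],[0,0,0],[0,0,0],[0,0,0]],"rot":[[0,0,0],[0,0,0],[0,0,0],[0,0,0],[0,0,0]]}' >/dev/null
python3 -m pendant '{"hand":[-1,-1,-1],"translation":[[0,0,0],[0,0,0],[0,0,0]],"rot":[[0,0,0],[0,0,0],[0,0,0]]}'>/dev/null; python3 st.py
```

```text
t 8.12 tcp [0.6199 0.2615 0.1173] psi 2.931 tilt [-0.004 -0.001] F [-0.2 -0.  -0.3] gap 1.001 grip 0.0 j6 0.5
t 9.38 tcp [ 0.5627 -0.0103  0.0211] psi 2.813 tilt [-0.002  0.   ] F [-0.2 -0.8 -0. ] gap 0.998 grip 0.0 j6 0.18
t 10.38 tcp [ 0.5641 -0.0111  0.0234] psi 2.812 tilt [ 0.002 -0.   ] F [0.  1.3 6.3] gap 0.416 grip 40.5 j6 0.18
```

```bash
python3 -m pendant '{"hand":[-1,-1,-1,-1,-1],"translation":[[0,0,1.5],[0,0,6],[-1.2,4,10],[-2.8,9.5,10],[-4.4,15,10]],"rot":[[0,0,0],[0,0,0],[0,0,2],[0,0,4],[0,0,5]]}' >/dev/null
python3 -m pendant '{"hand":[-1,-1,-1,-1,-1],"translation":[[-1.5,5.2,0],[-3,10.4,0],[-4.5,15.5,0],[-4.5,15.5,-3],[-4.5,15.5,-6]],"rot":[[0,0,1],[0,0,1.8],[0,0,1.8],[0,0,1.8],[0,0,1.8]]}' >/dev/null; python3 st.py
python3 -m pendant '{"hand":[-1,-1,-1,-1,-1],"translation":[[0,0,-1.2],[0,0,-1.8],[0,0,-2],[0,0,-2.1],[0,0,-2.2]],"rot":[[0,0,0],[0,0,0],[0,0,0],[0,0,0],[0,0,0]]}'>/dev/null; python3 st.py
python3 -m pendant '{"hand":[-1,-1,-1],"translation":[[0,0,-0.1],[0,0,-0.1],[0,0,-0.1]],"rot":[[0,0,0],[0,0,0],[0,0,0]]}'>/dev/null; python3 st.py
python3 -m pendant '{"hand":[-1,-1,-1],"translation":[[0,0,-0.1],[0,0,-0.1],[0,0,-0.1]],"rot":[[0,0,0],[0,0,0],[0,0,0]]}'>/dev/null; python3 st.py
```

```text
t 11.62 tcp [0.4743 0.2949 0.0627] psi 2.933 tilt [0.001 0.   ] F [-0.3 -0.1 -2.4] gap 0.415 grip 41.0 j6 0.63
t 12.25 tcp [0.4747 0.294  0.0409] psi 2.931 tilt [0.001 0.   ] F [ 0.5  0.3 -2.6] gap 0.416 grip 40.8 j6 0.63
t 12.62 tcp [0.4743 0.2939 0.0393] psi 2.931 tilt [0. 0.] F [-0.8 -0.  -1.5] gap 0.415 grip 40.8 j6 0.63
t 13.0 tcp [0.4743 0.2939 0.0384] psi 2.931 tilt [0. 0.] F [ 0.4 -0.2  0.6] gap 0.418 grip 41.0 j6 0.63
```

```bash
python3 -m pendant '{"hand":[0,0.5,1,1,1],"translation":[[0,0,0],[0,0,0],[0,0,0],[0,0,3],[0,0,8]],"rot":[[0,0,0],[0,0,0],[0,0,0],[0,0,0],[0,0,0]]}' >/dev/null; python3 st.py
python3 -m pendant '{"hand":[1,1,1,1,1],"translation":[[-0.3,-4.5,1],[-0.6,-10,1],[-0.9,-15.5,1],[-1.3,-21,0],[-1.3,-22.4,-2]],"rot":[[0,0,0],[0,0,0],[0,0,0],[0,0,0],[0,0,0]]}' >/dev/null
python3 -m pendant '{"hand":[1,1,1,1,1],"translation":[[0,0,0],[0,0,-3],[0,0,-6],[0,0,-8.5],[0,0,-9.6]],"rot":[[0,0,0],[0,0,0],[0,0,0],[0,0,0],[0,0,0]]}' >/dev/null; python3 st.py
python3 -m pendant '{"hand":[0.7,0.4,0.2,0,0],"translation":[[0,0,0],[0,0,0],[0,0,0],[0,0,0],[0,0,0]],"rot":[[0,0,0],[0,0,0],[0,0,0],[0,0,0],[0,0,0]]}' 25 >/dev/null; python3 st.py
python3 -m pendant '{"hand":[-0.5,-1,-1],"translation":[[0,0,0],[0,0,0],[0,0,0]],"rot":[[0,0,0],[0,0,0],[0,0,0]]}'>/dev/null; python3 st.py
python3 - <<'E'
from h import *
for n in("side","top"): cv2.imwrite(f"pics/{n}1.png",grab_frame(n)["color"][:,:,::-1])
a=cv2.imread("pics/side1.png")[110:350,150:350];b=cv2.imread("pics/top1.png")[110:290,90:290]
cv2.imwrite("pics/p1.png",np.hstack([cv2.resize(a,(400,480)),cv2.resize(b,(400,480))]))
E
```

```text
t 13.62 tcp [0.473  0.2933 0.1178] psi 2.931 tilt [-0.003 -0.001] F [0.1 0.1 0.3] gap 1.003 grip 0.0 j6 0.63
t 14.88 tcp [0.461  0.0709 0.0018] psi 2.932 tilt [-0.001  0.   ] F [ 0.4  0.3 -0.6] gap 1.0 grip 0.0 j6 0.2
t 15.5 tcp [0.462  0.0702 0.0034] psi 2.931 tilt [0.002 0.001] F [-2.2  1.7  7.2] gap 0.699 grip 26.9 j6 0.2
t 15.88 tcp [0.462  0.0702 0.0034] psi 2.931 tilt [0.002 0.001] F [-1.2  1.7  7.1] gap 0.698 grip 26.9 j6 0.2
```

View pics/p1.png

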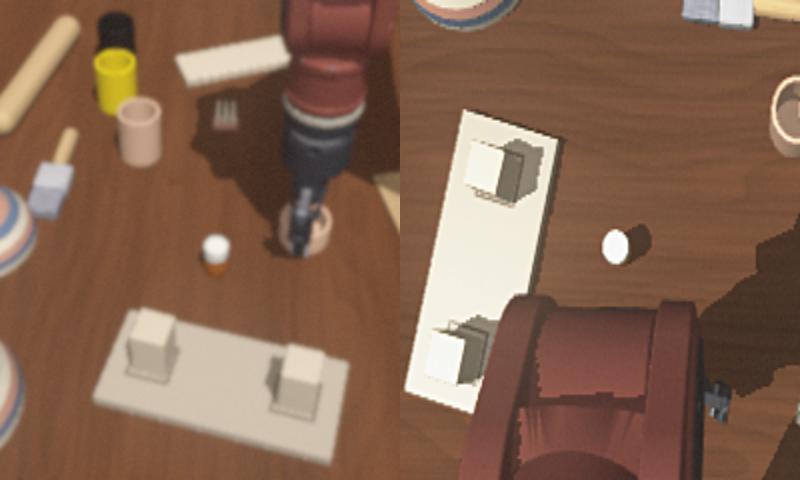

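The picture shows both posts upright in their squares, at side crop (152,345) and (298,380), and the dish held between the fingers at (305,228). Next I'll carry the dish to the shelf centre, passing above the posts.

```bash
python3 -m pendant '{"hand":[-1,-1,-1,-1,-1],"translation":[[0,0,1],[0,0,5],[0.5,1,10.5],[2.3,5.3,12],[4.1,9.8,12]],"rot":[[0,0,0],[0,0,0],[0,0,0],[0,0,0],[0,0,0]]}' >/dev/null
python3 -m pendant '{"hand":[-1,-1,-1,-1,-1],"translation":[[2,4.7,0],[4.6,11,0],[4.6,11,0],[4.6,11,-3],[4.6,11,-7]],"rot":[[0,0,0],[0,0,0],[0,0,0],[0,0,0],[0,0,0]]}' >/dev/null; python3 st.py
python3 -m pendant '{"hand":[-1,-1,-1,-1,-1],"translation":[[0,0,-1.5],[0,0,-2.5],[0,0,-2.9],[0,0,-3.1],[0,0,-3.1]],"rot":[[0,0,0],[0,0,0],[0,0,0],[0,0,0],[0,0,0]]}'>/dev/null; python3 st.py
python3 -m pendant '{"hand":[-1,-1,-1],"translation":[[0,0,-0.1],[0,0,-0.1],[0,0,-0.1]],"rot":[[0,0,0],[0,0,0],[0,0,0]]}'>/dev/null; python3 st.py
python3 -m pendant '{"hand":[-1,-1,-1],"translation":[[0,0,-0.1],[0,0,-0.1],[0,0,-0.1]],"rot":[[0,0,0],[0,0,0],[0,0,0]]}'>/dev/null; python3 st.py
```

```text
t 17.23 tcp [0.5491 0.2778 0.0531] psi 2.931 tilt [0.002 0.001] F [-0.1  0.1 -0.5] gap 0.701 grip 27.8 j6 0.56
t 17.85 tcp [0.5487 0.2781 0.0219] psi 2.931 tilt [0.001 0.   ] F [ 0.7  0.4 -0.7] gap 0.697 grip 27.8 j6 0.56
t 18.23 tcp [0.5483 0.2779 0.0204] psi 2.931 tilt [0. 0.] F [ 1.2  0.7 -0.1] gap 0.701 grip 27.8 j6 0.56
t 18.6 tcp [0.5482 0.2779 0.0193] psi 2.931 tilt [-0. -0.] F [-0.1  0.4 -0.7] gap 0.697 grip 27.8 j6 0.56
```

```bash
python3 -m pendant '{"hand":[-1,-1,0.2,0.7,1],"translation":[[0,0,-0.1],[0,0,-0.1],[0,0,-0.1],[0,0,-0.1],[0,0,-0.1]],"rot":[[0,0,0],[0,0,0],[0,0,0],[0,0,0],[0,0,0]]}' >/dev/null; python3 st.py
python3 -m pendant '{"hand":[1,1,1,1,1],"translation":[[0,0,2],[0,0,6],[0,0,11],[0,-4,12],[0,-10,12]],"rot":[[0,0,0],[0,0,0],[0,0,0],[0,0,2],[0,0,7]]}' >/dev/null
python3 -m pendant '{"hand":[1,1,1,1,1],"translation":[[0,-6,0],[0,-12,0],[0,-18,0],[0,-24,0],[0,-30,0]],"rot":[[0,0,4],[0,0,9],[0,0,14],[0,0,19],[0,0,23]]}' >/dev/null; python3 st.py
cat > m2.py <<'E'
from h import *
fs=[grab_frame("side"),grab_frame("top")]; ov=[f["color"][:,:,::-1].copy() for f in fs]
c,n=np.cos(-.2117),np.sin(-.2117)
for nm,s,x,h in(("S+",shape("box",.036,.036),.075,.06),("S-",shape("box",.036,.036),-.075,.06),("dish",shape("c",.06,0),0,.034)):
    p=[.5478+x*c,.2782+x*n,-.2117,h]
    for f,o in zip(fs,ov): cv2.polylines(o,[np.round(hull(f,verts(s,p,.015))*1).astype(np.int32)],True,(0,0,255),1)
cv2.imwrite("pics/p2.png",np.hstack([cv2.resize(ov[0][250:350,190:340],(400,266)),cv2.resize(ov[1][140:280,80:220],(400,400))[:266]*1]) if 0 else np.hstack([cv2.resize(ov[0][240:350,190:335],(400,300)),cv2.resize(ov[1][140:275,85:185],(400,540))[120:420]]))
cv2.imwrite("pics/p2.png",np.hstack([cv2.resize(ov[0][235:350,190:335],(400,400)),cv2.resize(ov[1][140:275,75:185],(400,400))]))
E
python3 m2.py
```

```text
t 19.23 tcp [0.5482 0.2779 0.0182] psi 2.931 tilt [-0. -0.] F [-0.3  0.4  0.6] gap 0.995 grip 0.0 j6 0.56
t 20.48 tcp [ 0.5481 -0.1241  0.1384] psi -2.826 tilt [ 0. -0.] F [ 0.6 -0.3 -0.1] gap 0.999 grip 0.0 j6 -0.67
```

View pics/p2.png

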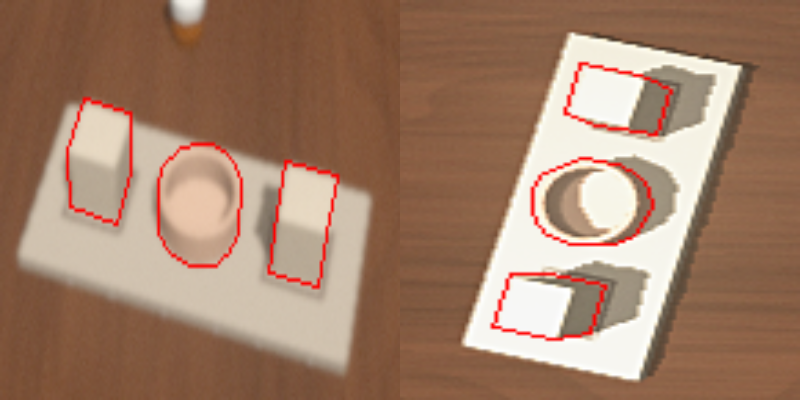

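Both posts and the dish overlay their targets to within about 2 mm. On to the slab.

```bash
python3 -m pendant '{"hand":[1,1,1,1,1],"translation":[[-0.2,-5,0],[-0.5,-10,0],[-0.7,-14.9,0],[-0.7,-14.9,-3],[-0.7,-14.9,-7]],"rot":[[0,0,2],[0,0,4],[0,0,4.6],[0,0,4.6],[0,0,4.6]]}' >/dev/null
python3 -m pendant '{"hand":[1,1,1,1,1],"translation":[[0,0,-3],[0,0,-5],[0,0,-6.4],[0,0,-7],[0,0,-7]],"rot":[[0,0,0],[0,0,0],[0,0,0],[0,0,0],[0,0,0]]}' >/dev/null; python3 st.py
python3 -m pendant '{"hand":[0.7,0.4,0.2,-0.2,-0.5],"translation":[[0,0,0],[0,0,0],[0,0,0],[0,0,0],[0,0,0]],"rot":[[0,0,0],[0,0,0],[0,0,0],[0,0,0],[0,0,0]]}' 70 >/dev/null; python3 st.py
python3 -m pendant '{"hand":[-1,-1,-1],"translation":[[0,0,0],[0,0,0],[0,0,0]],"rot":[[0,0,0],[0,0,0],[0,0,0]]}'>/dev/null; python3 st.py
```

```text
t 21.82 tcp [ 0.5414 -0.271  -0.0016] psi -2.748 tilt [ 0. -0.] F [ 0.6 -0.1  0.3] gap 1.003 grip 0.0 j6 -0.98
t 22.45 tcp [ 5.418e-01 -2.716e-01 -3.000e-04] psi -2.748 tilt [ 0.001 -0.001] F [-1.8  0.8  9.9] gap 0.68 grip 75.1 j6 -0.98
t 22.82 tcp [ 5.418e-01 -2.716e-01 -3.000e-04] psi -2.748 tilt [ 0.001 -0.001] F [-2.6  0.5  9.7] gap 0.677 grip 75.1 j6 -0.98
```

```bash
python3 -m pendant '{"hand":[-1,-1,-1,-1,-1],"translation":[[0,0,0.5],[0,0,1.5],[0,0,3],[0,0,4],[0,0,4]],"rot":[[0,0,0],[0,0,0],[0,0,0],[0,0,0],[0,0,0]]}'>/dev/null; python3 st.py
python3 - <<'E'
from h import *
for n in("side","top"): cv2.imwrite(f"pics/{n}3.png",grab_frame(n)["color"][:,:,::-1])
a=cv2.imread("pics/side3.png")[90:210,190:350];b=cv2.imread("pics/top3.png")[150:290,330:490]
cv2.imwrite("pics/p3.png",np.hstack([cv2.resize(a,(400,300)),cv2.resize(b,(400,300))]))
E
```

```text
t 23.45 tcp [ 0.542  -0.2716  0.0396] psi -2.748 tilt [ 0.002 -0.001] F [ 0.9 -0.2 -2.6] gap 0.681 grip 75.9 j6 -0.98
```

View pics/p3.png

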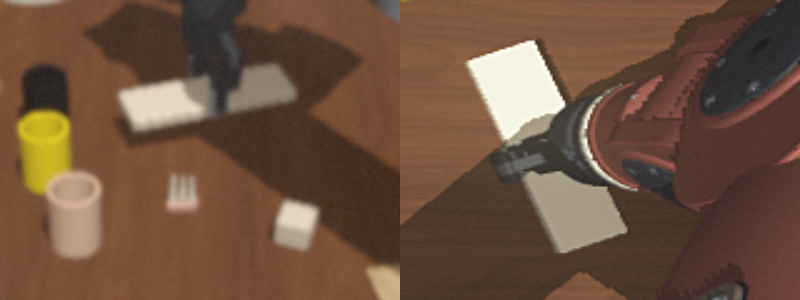

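The slab is lifted level (side crop (208,98), top crop (545,145)). I'll carry it to the shelf and stop above the posts.

```bash
python3 -m pendant '{"hand":[-1,-1,-1,-1,-1],"translation":[[0,0,3],[0,0,7],[0,1,10],[0,5,10],[0,10,10]],"rot":[[0,0,0],[0,0,0],[0,0,-1],[0,0,-4],[0,0,-8]]}'>/dev/null
python3 -m pendant '{"hand":[-1,-1,-1,-1,-1],"translation":[[0.1,5.5,0],[0.2,11,0],[0.3,16.5,0],[0.5,22,0],[0.7,27.5,0]],"rot":[[0,0,-4],[0,0,-8],[0,0,-12],[0,0,-16],[0,0,-20]]}'>/dev/null
python3 -m pendant '{"hand":[-1,-1,-1,-1,-1],"translation":[[0,5,0],[0,10,0],[0,14,0],[0,16.5,0],[0,17.4,0]],"rot":[[0,0,-3],[0,0,-5],[0,0,-6.6],[0,0,-6.6],[0,0,-6.6]]}'>/dev/null
python3 -m pendant '{"hand":[-1,-1,-1,-1,-1],"translation":[[0,0,0],[0,0,-1.5],[0,0,-3],[0,0,-4],[0,0,-4.4]],"rot":[[0,0,0],[0,0,0],[0,0,0],[0,0,0],[0,0,0]]}'>/dev/null;python3 st.py
python3 - <<'E'
from h import *
fs=[grab_frame("side"),grab_frame("top")]; ov=[f["color"][:,:,::-1].copy() for f in fs]
for f,o in zip(fs,ov): cv2.polylines(o,[np.round(hull(f,verts(shape("box",.2,.06),[.5478,.2782,-.2117,.014],.094))).astype(np.int32)],True,(0,0,255),1)
cv2.imwrite("pics/p4.png",np.hstack([cv2.resize(ov[0][200:350,180:340],(400,400)),cv2.resize(ov[1][140:300,60:220],(400,400))]))
E
```

```text
t 26.05 tcp [0.5478 0.2774 0.0932] psi 2.931 tilt [-0.001 -0.001] F [ 0.  -0.4 -2.7] gap 0.677 grip 76.4 j6 0.56
```

View pics/p4.png

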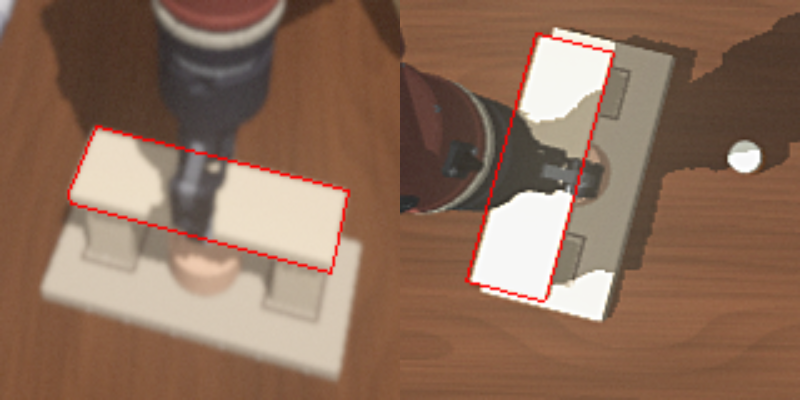

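The slab matches its target outline in both views. Lower it gently.

```bash
python3 -m pendant '{"hand":[-1,-1,-1,-1,-1],"translation":[[0,0,-0.7],[0,0,-1.2],[0,0,-1.4],[0,0,-1.5],[0,0,-1.5]],"rot":[[0,0,0],[0,0,0],[0,0,0],[0,0,0],[0,0,0]]}'>/dev/null;python3 st.py
python3 -m pendant '{"hand":[-1,-1,-1],"translation":[[0,0,-0.1],[0,0,-0.1],[0,0,-0.1]],"rot":[[0,0,0],[0,0,0],[0,0,0]]}'>/dev/null; python3 st.py
python3 -m pendant '{"hand":[-1,-1,-1],"translation":[[0,0,-0.1],[0,0,-0.1],[0,0,-0.1]],"rot":[[0,0,0],[0,0,0],[0,0,0]]}'>/dev/null; python3 st.py
python3 -m pendant '{"hand":[-1,-1,-1],"translation":[[0,0,-0.1],[0,0,-0.1],[0,0,-0.1]],"rot":[[0,0,0],[0,0,0],[0,0,0]]}'>/dev/null; python3 st.py
```

```text
t 26.77 tcp [0.5483 0.278  0.0794] psi 2.931 tilt [0. 0.] F [ 0.5  0.9 -3.2] gap 0.678 grip 76.4 j6 0.56
t 27.15 tcp [0.5483 0.2779 0.0784] psi 2.931 tilt [0. 0.] F [-0.2  0.1 -2.6] gap 0.677 grip 76.4 j6 0.56
t 27.52 tcp [0.5483 0.2779 0.0773] psi 2.931 tilt [-0. -0.] F [ 0.5  0.  -2.3] gap 0.676 grip 76.4 j6 0.56
t 27.9 tcp [0.5482 0.2779 0.0763] psi 2.931 tilt [-0. -0.] F [ 1.   0.5 -2.9] gap 0.676 grip 76.4 j6 0.56
```

```bash
python3 -m pendant '{"hand":[-1,-1,-1],"translation":[[0,0,-0.1],[0,0,-0.1],[0,0,-0.1]],"rot":[[0,0,0],[0,0,0],[0,0,0]]}'>/dev/null; python3 st.py
python3 -m pendant '{"hand":[-1,-1,-1],"translation":[[0,0,-0.05],[0,0,-0.05],[0,0,-0.05]],"rot":[[0,0,0],[0,0,0],[0,0,0]]}'>/dev/null; python3 st.py
```

```text
t 28.27 tcp [0.5483 0.2779 0.0753] psi 2.931 tilt [-0. -0.] F [-0.9 -0.3 -3.1] gap 0.677 grip 76.4 j6 0.56
t 28.65 tcp [0.5483 0.2779 0.0748] psi 2.931 tilt [ 0. -0.] F [ 0.  -1.3 -2.8] gap 0.677 grip 76.4 j6 0.56
```

```bash
python3 -m pendant '{"hand":[-1,-1,-1],"translation":[[0,0,-0.05],[0,0,-0.05],[0,0,-0.05]],"rot":[[0,0,0],[0,0,0],[0,0,0]]}'>/dev/null; python3 st.py
python3 -m pendant '{"hand":[-1,-1,-1],"translation":[[0,0,-0.05],[0,0,-0.05],[0,0,-0.05]],"rot":[[0,0,0],[0,0,0],[0,0,0]]}'>/dev/null; python3 st.py
```

```text
t 29.02 tcp [0.5483 0.2779 0.0747] psi 2.931 tilt [0. 0.] F [-3.  -1.   5.3] gap 0.679 grip 77.3 j6 0.56
t 29.4 tcp [0.5483 0.2779 0.0747] psi 2.931 tilt [0.001 0.   ] F [-4.4 -1.  10.5] gap 0.677 grip 77.9 j6 0.56
```

Contact is firm and gentle. Release the slab, then fetch the pink cup.

```bash
python3 -m pendant '{"hand":[0.45,0.6,0.8,1,1],"translation":[[0,0,0],[0,0,0],[0,0,0],[0,0,0],[0,0,0]],"rot":[[0,0,0],[0,0,0],[0,0,0],[0,0,0],[0,0,0]]}'>/dev/null; python3 st.py
python3 -m pendant '{"hand":[1,1,1,1,1],"translation":[[0,0,2],[0,0,6],[0.5,-1.5,8],[2,-6,8],[4,-11,8]],"rot":[[0,0,0],[0,0,0],[0,0,0],[0,0,0],[0,0,0]]}'>/dev/null
python3 -m pendant '{"hand":[1,1,1,1,1],"translation":[[2,-5.5,0],[4,-11,0],[6,-16.5,0],[8,-21.5,0],[8.5,-23,0]],"rot":[[0,0,0],[0,0,0],[0,0,0],[0,0,0],[0,0,0]]}'>/dev/null; python3 st.py
sed 's/^for n,k.*/for n,k,dx,dy,h,px,yaw in []:/' m.py >/dev/null
python3 - <<'E'
from h import *
fs=[grab_frame("side"),grab_frame("top")]; ov=[f["color"][:,:,::-1].copy() for f in fs]
for f,o in zip(fs,ov): cv2.polylines(o,[np.round(hull(f,verts(shape("box",.2,.06),[.5478,.2782,-.2117,.014],.075))).astype(np.int32)],True,(0,0,255),1)
cv2.imwrite("pics/p5.png",np.hstack([cv2.resize(ov[0][120:350,180:340],(400,575)),cv2.resize(ov[1][110:300,60:320],(400,575))]))
E
```

```text
t 30.02 tcp [0.5483 0.2779 0.0738] psi 2.931 tilt [-0.  0.] F [-0.8 -0.2 -0.8] gap 0.999 grip 0.0 j6 0.56
t 31.27 tcp [ 0.674  -0.0654  0.1534] psi 2.928 tilt [ 0. -0.] F [-0.3  0.2  0. ] gap 1.0 grip 0.0 j6 0.01
```

View pics/p5.png

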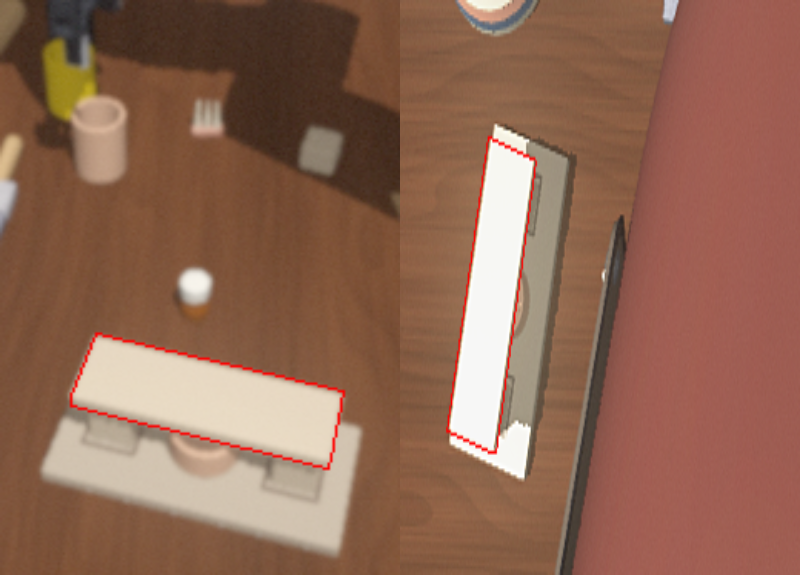

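The slab lies on target across both posts, at side crop (205,400) and top crop (490,295). The gripper is over the pink cup at (100,140). Descend and grip.

```bash
python3 -m pendant '{"hand":[1,1,1,1,1],"translation":[[0,0,-3],[0,0,-7],[0,0,-10],[0,0,-12.5],[0,0,-13.1]],"rot":[[0,0,0],[0,0,0],[0,0,0],[0,0,0],[0,0,0]]}'>/dev/null; python3 st.py
python3 -m pendant '{"hand":[0.6,0.3,0.1,-0.2,-0.5],"translation":[[0,0,0],[0,0,0],[0,0,0],[0,0,0],[0,0,0]],"rot":[[0,0,0],[0,0,0],[0,0,0],[0,0,0],[0,0,0]]}' 30 >/dev/null; python3 st.py
python3 -m pendant '{"hand":[-1,-1,-1,-1],"translation":[[0,0,0],[0,0,0],[0,0,0.5],[0,0,1]],"rot":[[0,0,0],[0,0,0],[0,0,0],[0,0,0]]}'>/dev/null; python3 st.py
```

```text
t 32.0 tcp [ 0.6715 -0.0599  0.0213] psi 2.933 tilt [-0.003  0.001] F [-0.6  0.2  1. ] gap 0.999 grip 0.0 j6 0.01
t 32.62 tcp [ 0.6743 -0.0619  0.0243] psi 2.931 tilt [0.002 0.   ] F [-1.   2.   5.8] gap 0.612 grip 32.5 j6 0.01
t 33.12 tcp [ 0.6732 -0.0622  0.0332] psi 2.931 tilt [-0. -0.] F [ 0.  -1.  -2.2] gap 0.614 grip 31.8 j6 0.01
```

```bash
python3 -m pendant '{"hand":[-1,-1,-1,-1,-1],"translation":[[0,0,3],[0,0,8],[0,0,13],[-1,3,16],[-3,8,16]],"rot":[[0,0,0],[0,0,0],[0,0,0],[0,0,0],[0,0,0]]}'>/dev/null
python3 -m pendant '{"hand":[-1,-1,-1,-1,-1],"translation":[[-2,5.5,0],[-4,11,0],[-6,16.5,0],[-8,22,0],[-9.5,26,0]],"rot":[[0,0,0],[0,0,0],[0,0,0],[0,0,0],[0,0,0]]}'>/dev/null
python3 -m pendant '{"hand":[-1,-1,-1,-1,-1],"translation":[[0,0,0],[0,0,-2.5],[0,0,-5],[0,0,-6.3],[0,0,-6.8]],"rot":[[0,0,0],[0,0,0],[0,0,0],[0,0,0],[0,0,0]]}'>/dev/null; python3 st.py
python3 -m pendant '{"hand":[-1,-1,-1,-1],"translation":[[0,0,-0.4],[0,0,-0.7],[0,0,-0.8],[0,0,-0.8]],"rot":[[0,0,0],[0,0,0],[0,0,0],[0,0,0]]}'>/dev/null; python3 st.py
python3 - <<'E'
from h import *
fs=[grab_frame("side"),grab_frame("top")]; ov=[f["color"][:,:,::-1].copy() for f in fs]
for f,o in zip(fs,ov): cv2.polylines(o,[np.round(hull(f,verts(shape("c",.054,0),[.5478,.2782,-.2117,.075],.0925))).astype(np.int32)],True,(0,0,255),1)
cv2.imwrite("pics/p6.png",np.hstack([cv2.resize(ov[0][200:350,180:340],(400,400)),cv2.resize(ov[1][120:300,60:220],(400,400))]))
E
```

```text
t 35.0 tcp [0.5483 0.2773 0.1244] psi 2.93 tilt [-0.001 -0.   ] F [ 0.2 -0.1 -1.6] gap 0.612 grip 32.2 j6 0.56
t 35.5 tcp [0.5483 0.278  0.117 ] psi 2.931 tilt [0. 0.] F [-0.1 -0.5 -1.4] gap 0.613 grip 32.2 j6 0.56
```

View pics/p6.png

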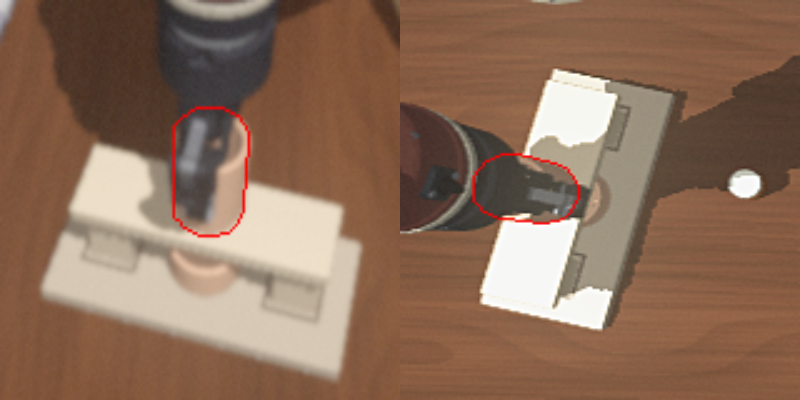

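The cup outline is centred over the slab at side crop (210,172). Lower the last few mm.

```bash
python3 -m pendant '{"hand":[-1,-1,-1],"translation":[[0,0,-0.1],[0,0,-0.2],[0,0,-0.2]],"rot":[[0,0,0],[0,0,0],[0,0,0]]}'>/dev/null; python3 st.py
python3 -m pendant '{"hand":[-1,-1,-1],"translation":[[0,0,-0.1],[0,0,-0.1],[0,0,-0.1]],"rot":[[0,0,0],[0,0,0],[0,0,0]]}'>/dev/null; python3 st.py
python3 -m pendant '{"hand":[-1,-1,-1],"translation":[[0,0,-0.05],[0,0,-0.05],[0,0,-0.05]],"rot":[[0,0,0],[0,0,0],[0,0,0]]}'>/dev/null; python3 st.py
python3 -m pendant '{"hand":[-1,-1,-1],"translation":[[0,0,-0.05],[0,0,-0.05],[0,0,-0.05]],"rot":[[0,0,0],[0,0,0],[0,0,0]]}'>/dev/null; python3 st.py
```

```text
t 35.98 tcp [0.5482 0.2779 0.1147] psi 2.931 tilt [-0. -0.] F [ 0.8  0.4 -2.1] gap 0.612 grip 32.2 j6 0.56
t 36.35 tcp [0.5483 0.2779 0.1138] psi 2.931 tilt [-0. -0.] F [-0.2  0.9 -1.9] gap 0.612 grip 32.2 j6 0.56
t 36.73 tcp [0.5483 0.2779 0.1134] psi 2.931 tilt [0. 0.] F [-0.1 -0.  -1.1] gap 0.609 grip 32.2 j6 0.56
t 37.1 tcp [0.5483 0.2779 0.1133] psi 2.931 tilt [0. 0.] F [-2.7 -0.8  4.4] gap 0.609 grip 32.8 j6 0.56
```

```bash
python3 -m pendant '{"hand":[0.3,0.5,0.8,1,1],"translation":[[0,0,0],[0,0,0],[0,0,0],[0,0,0],[0,0,0]],"rot":[[0,0,0],[0,0,0],[0,0,0],[0,0,0],[0,0,0]]}'>/dev/null; python3 st.py
python3 -m pendant '{"hand":[1,1,1,1,1],"translation":[[0,0,1],[0,0,4],[0,0,8],[0,0,11],[-2,-4,13]],"rot":[[0,0,0],[0,0,0],[0,0,0],[0,0,0],[0,0,0]]}'>/dev/null
python3 -m pendant '{"hand":[1,1,1,1,1],"translation":[[-2,-5,0],[-4,-10,0],[-6,-15,0],[-8,-20,0],[-9,-22,0]],"rot":[[0,0,0],[0,0,0],[0,0,0],[0,0,0],[0,0,0]]}'>/dev/null
python3 -m pendant '{"hand":[1,1,1,1],"translation":[[0,0,0],[0,0,0],[0,0,0],[0,0,0]],"rot":[[0,0,0],[0,0,0],[0,0,0],[0,0,0]]}'>/dev/null; python3 st.py
python3 - <<'E'
from h import *
fs=[grab_frame("side"),grab_frame("top")]; ov=[f["color"][:,:,::-1].copy() for f in fs]
for f,o in zip(fs,ov):
  for s,h,z in((shape("c",.054,0),.075,.089),(shape("box",.2,.06),.014,.075)):
    cv2.polylines(o,[np.round(hull(f,verts(s,[.5478,.2782,-.2117,h],z))).astype(np.int32)],True,(0,0,255),1)
cv2.imwrite("pics/p7.png",np.hstack([cv2.resize(ov[0][150:350,180:340],(400,500)),cv2.resize(ov[1][130:290,60:200],(400,500))]))
E
```

```text
t 37.73 tcp [0.5483 0.2779 0.1128] psi 2.931 tilt [-0. -0.] F [ 0.3 -0.3 -0.1] gap 1.0 grip 0.0 j6 0.56
t 39.48 tcp [0.4385 0.0186 0.2427] psi 2.932 tilt [-0.  0.] F [-1.   0.1  0. ] gap 1.002 grip 0.0 j6 0.08
```

View pics/p7.png

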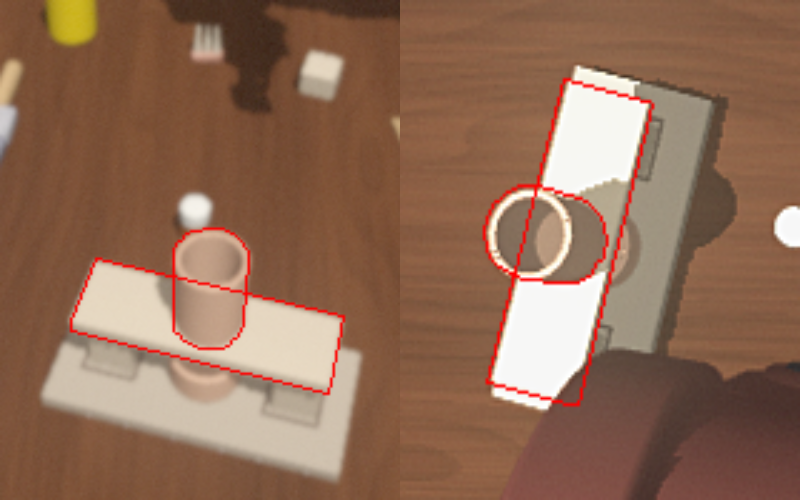

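The cup stands upright on the slab's middle, within its target outline in both views, and the short post hasn't moved. Handing in.

```bash
python3 -c "
from station import r
print(r.close_job())"
```

```text
the job is handed in; nothing more can be done
None
```

The job is handed in at about 40 s: posts, dish, slab and cup are placed on target in both camera views, set down at about 10 N or less on the wrist sensor, and the short post was left alone; the judge returned no verdict.

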